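# Put the instrument kit back on its outlined pads

## Robot

A 6-joint arm with a two-finger parallel gripper is mounted at the origin on a cart in front of the work surface, level with it; the furniture and walls round the work are solid. World frame = base frame: x ahead of the robot, y to its left, z up, the work surface at z = 0. Lengths are in m, angles in rad, forces in N, time in s.
With the tool pointing down it reaches from about 0.35 to 0.725 m from the base axis. Payload 4.3 kg.
Tool frame: the origin (TCP) lies midway between the tips of the shut fingers; the grasp point (between the pads) lies 19 mm behind it (arm.grip_depth is the distance from the TCP to the grasp point, in m); z points along the fingers, y is the line along which they close (so a half turn about z gives the same grasp; the last joint's range is limited). The gripper opens to 85 mm and grips with 20 to 120 N. Pads are 22 mm wide; open, the fingers measure 114 mm over their backs; the gripper's body (76 mm by 85 mm) begins 54 mm behind the grasp point. The pads swing forward as they close: fully open they stand 13 mm farther back than shut.
Start: joints at [1.05, 0.377, 0.081, 1.274, 0, 1.46], TCP at [0.23, 0.527, 0.231] pointing down, gripper open.
Joint ranges: [-2.72, 2.72], [-0.84, 1.66], [-1.02, 1.22], [-1.77, 2.12], [-1.37, 1.28], [-3.14, 3.14]. Speed limits (rad/s): [2.57, 2.57, 3.14, 3.14, 3.14, 3.14].

## Interface

Orientations are given as [roll, pitch, yaw] about the fixed x, y, z axes, in that order (R = Rz(yaw) Ry(pitch) Rx(roll)).
In Python, from plant import arm gives the robot as it stands.
- The arm moves only by the shell command python3 -m inch 'ROWS' [FORCE]. ROWS is JSON, a list that holds one entry, the list of rows, each a list of 7 numbers: the shift along the tool's x, y, z in units of 40 mm (1.0 is 40 mm), then the turn, a rotation vector about the tool's x, y, z in rad, then the gripper's target within -1 to 1 (fully open at 1, half-way at 0, shut at -1). A call has 1 to 12 rows; each row is the pose to reach, as a shift and turn from the pose commanded when the call began, along the tool's axes at that moment; what a row does not reach only later rows make up. A row lasts 1/10 s, in which the tool goes at most 50 mm and 8.59 degrees, less where a joint would pass 70% of its speed; a pose out of reach is approached as far as the arm can. A call with a gripper value outside its range is refused whole. The fingers move at their own pace and stop on an object; FORCE is the grip in N (left out, the last holds). Time passes only in rows, so rows that repeat a pose let the fingers close. It gives the time, the measured TCP pose, the force, the opening and the grip force at its end, in the units of the state.
- arm.read_state(): the state, without advancing time (a new reading comes with each control period).
- arm.snapshot(name): name is "scene" or "side" or "wrist"; returns a dict with "frame" (384x512x3 uint8, blue, green, red), "z_map" (384x512 float32, m along the optical axis (not along the pixel's ray), 0 where there is no reading), "intrinsics" (3x3 intrinsics, pixels), "world_from_camera" (4x4, takes a point from camera to world coordinates). Camera axes: x right, y up, looking along -z (the intrinsics and any distortion apply to the point x, -y, -z); pixel columns grow to the right and rows downward; lengths in m; the calibration is good to about 2 mm. A picture is of the moment at which its call begins.
- arm.finish_job(): hands the job in; it is judged then, once.
Trained networks look in the newest picture that a camera, given by its name, has taken for a name from the list of things; names that differ only in an ending like _2 or _b are one class to them, and where a whole thing is asked for, a point or a joint stands for the part that bears it (a point fixed in the world has none). Each returns a list of dicts, best first, with "confidence" (0 to 1); they miss things now and then, are a little off and sometimes report something else, mostly with a low value. They report only what shows in the picture. A call takes as long as a camera call. They do not tell look-alikes from the thing itself.
- arm.find_in(camera, name): "centre" ([x, y, z] in m, in the coordinates of the camera as it stood for that picture, good to about 4 mm: the middle of the surface that is visible of it).
The state is a dict: "t": time; "joint_positions": joint angles; "joint_vel": joint speeds; "tau": joint torques, N m; "position": TCP position; "tcp_rot": TCP orientation; "contact_force": force on the tool from outside, world axes, zero at the start; "ft_torque": the same for the moment, N m; "gripper_width": opening from 0.0 (shut) to 1.0 (fully open); "grip_force": force on a finger pad.
Only numpy, scipy, OpenCV 4.12 (cv2) and the standard library are available. Lean on these libraries where they do the work, as an engineer would, in place of code of your own. Each camera call takes 0.05 s, during which the arm holds its last target. There are 200 camera calls.

## Task

Put the nippers, the scissors, the forceps and the tape roll back, each flat on the white pad that bears its own black outline, covering the outline and pointing the same way as it. Leave the timer and the small carton that stand among them where they are.

Things in the scene. Friction and masses are not known exactly. Their poses are not given: they have to be found in the camera images.
- nippers: steel nail nippers, 124 x 40 mm, 13 mm high, 75 g, rigid, lying flat. Origin at the centre of the underside; x along the tool: short stout jaws at +x, two handles at -x; z up. The handles are 35 to 40 mm wide over their outer sides from x = -40 to -10 mm and lie 3 to 10 mm above the surface. Grip across them at about x = -10 mm.
- scissors: blunt scissors, closed, steel blades and two black finger rings, 150 x 60 mm, 9 mm high, 60 g, rigid, rings solid to the touch, lying flat. Origin at the centre of the underside; x along the tool: blade tips at +x, rings (60 mm over both) at -x; z up. From x = -30 to +40 mm it is at most 30 mm wide and lies 2 to 7 mm above the surface. Grip across it at about x = 0.
- forceps: spring forceps (tweezers), steel, 131 x 24 mm, 10 mm high, 22 g, rigid here (the legs do not close), lying flat. Origin at the centre of the underside; x runs along the tool, the pointed tips at +x, the joined end at -x, z up. About 24 mm wide in y near x = 0. Grip across it there.
- tape_roll: roll of plain blue tape lying flat, 62 mm in diameter, 19 mm high, 90 g, solid to the touch (its hole cannot be gripped). Origin at the centre of the underside, z up. Round, so its yaw does not matter. Grip across its diameter.
- pad_nippers: white pad 170 x 80 mm, 4 mm thick, fixed, with a black full-size silhouette of the nippers on top (3 mm larger all round). Origin: middle of a short edge, at the underside; +x runs along the pad to the other short edge, z up. Silhouette centre at x = +85 mm, y = 0, z = +4 mm (pad's top); the tool's origin belongs there, its x along the pad's x (jaws to +x).
- pad_scissors: white pad 170 x 80 mm, 4 mm thick, fixed, with a black full-size silhouette of the scissors on top (3 mm larger all round). Origin: middle of a short edge, at the underside; +x runs along the pad to the other short edge, z up. Silhouette centre at x = +85 mm, y = 0, z = +4 mm (pad's top); the tool's origin belongs there, its x along the pad's x (blade tips to +x).
- pad_forceps: white pad 170 x 80 mm, 4 mm thick, fixed, with a black full-size silhouette of the forceps on top (3 mm larger all round). Origin: middle of a short edge, at the underside; +x runs along the pad to the other short edge, z up. Silhouette centre at x = +85 mm, y = 0, z = +4 mm (pad's top); the tool's origin belongs there, its x along the pad's x (pointed tips to +x).
- pad_tape_roll: white pad 170 x 80 mm, 4 mm thick, fixed, with a black full-size silhouette of the tape roll (a disc) on top (3 mm larger all round). Origin: middle of a short edge, at the underside; +x runs along the pad to the other short edge, z up. Silhouette centre at x = +85 mm, y = 0, z = +4 mm (pad's top); the roll's origin belongs there, at any yaw.
- timer: bystander, to be left alone: white kitchen timer with a grey dial on top, 66 x 66 mm, 47 mm high, loose, standing among the kit. Origin at the centre of the underside.
- carton_small: bystander, to be left alone: small white card carton with a torn-open end and its flap, 103 x 63 mm, 53 mm high, loose, standing among the kit. Origin at the centre of the underside; x along its length.
There are look-alikes about, which are no part of the job. What is shaped like the tape_roll but pink or red is not meant.

How it is judged:
By the outcome, as a careful person would: the job done as asked, in the order asked, and still so for the second after the job is handed in, with the robot touching nothing.
It also fails if it takes over 99 s, if anything falls off the work surface, if the arm or the gripper's body presses on something with over 40 N, if the wrist force passes 120 N, or if a joint passes its speed limit or range.

## Working session

There is one attempt and no reset: what is moved stays moved. The work goes in short steps, Python scripts to look and compute and a shell command to move; the robot and the scene stay as the last step left them, time stands still between calls to the robot, and variables do not carry over. Pictures are saved under pics/ and viewed, at most 14 in all, crops included, and the job is handed in when it is done.

```bash
ls; mkdir -p pics; cat > h.py <<'E'
import numpy as np,cv2
from plant import arm
def snap(n,f=None):
    s=arm.snapshot(n)
    if f: cv2.imwrite('pics/'+f,s['frame'])
    return s
def toW(s,p): return (s['world_from_camera']@np.r_[p,1])[:3]
def cloud(s):
    K=s['intrinsics'];z=s['z_map'];v,u=np.indices(z.shape)
    P=np.stack([(u-K[0,2])/K[0,0]*z,-(v-K[1,2])/K[1,1]*z,-z,np.ones_like(z)],-1)
    return (P@s['world_from_camera'].T)[...,:3]
def pix(s,p):
    c=np.linalg.inv(s['world_from_camera'])@np.r_[p,1];K=s['intrinsics']
    return K[0,0]*c[0]/-c[2]+K[0,2],K[1,1]*-c[1]/-c[2]+K[1,2]
N=['nippers','scissors','forceps','tape_roll','pad_nippers','pad_scissors','pad_forceps','pad_tape_roll','timer','carton_small']
E
python3 - <<'E'
from h import *
for c in ['scene','side']:
    s=snap(c,c+'1.png')
    print(c,s['world_from_camera'][:3,3].round(2))
    for n in N:
        for d in arm.find_in(c,n)[:3]:
            w=toW(s,d['centre']);print(n,round(d['confidence'],2),w.round(3),np.round(pix(s,w)))
print(arm.read_state())
E
```

```text
pics
scene [-0.11 -0.56  0.56]
nippers 0.79 [ 0.434 -0.217  0.006] [323. 246.]
scissors 0.44 [0.402 0.364 0.008] [171. 164.]
scissors 0.44 [0.445 0.055 0.042] [246. 186.]
forceps 0.53 [0.419 0.205 0.011] [206. 180.]
tape_roll 0.92 [ 0.309 -0.17   0.022] [271. 257.]
tape_roll 0.73 [0.344 0.079 0.023] [212. 204.]
tape_roll 0.68 [ 0.327 -0.078  0.022] [248. 234.]
pad_nippers 0.72 [0.632 0.073 0.008] [286. 170.]
pad_scissors 0.97 [ 0.621 -0.089  0.003] [327. 193.]
pad_forceps 0.79 [ 0.627 -0.259  0.004] [383. 218.]
pad_forceps 0.51 [0.623 0.26  0.003] [244. 153.]
pad_tape_roll 0.97 [ 0.627  0.26  -0.001] [244. 154.]
pad_tape_roll 0.42 [0.632 0.077 0.005] [286. 171.]
timer 0.58 [ 0.434 -0.362  0.037] [384. 268.]
carton_small 0.72 [0.445 0.056 0.041] [246. 186.]
side [ 0.44 -1.11  0.8 ]
nippers 0.6 [ 0.442 -0.228  0.011] [257. 245.]
forceps 0.52 [0.434 0.205 0.005] [255. 165.]
tape_roll 0.86 [ 0.318 -0.175  0.018] [213. 230.]
tape_roll 0.65 [0.352 0.074 0.014] [230. 183.]
tape_roll 0.59 [ 0.441 -0.08   0.016] [257. 211.]
pad_nippers 0.76 [0.637 0.077 0.004] [316. 186.]
pad_forceps 0.67 [ 0
[... 218 characters left out ...]
] [259. 278.]
{'t': 1.1, 'joint_positions': array([ 1.04974047e+00,  3.77278072e-01,  8.09832871e-02,  1.27441423e+00,
       -3.56534536e-05,  1.46051075e+00]), 'joint_vel': array([ 0.00108891,  0.00056616,  0.00036881, -0.00013034,  0.00024305,
       -0.00012428]), 'tau': array([ 2.95642521e-04, -4.63532782e+01,  2.70160639e+01,  1.82474905e-04,
       -2.70694218e-04, -2.88583941e-06]), 'position': array([0.22961422, 0.52718763, 0.23133541]), 'tcp_rot': array([3.14150980e+00, 4.50463584e-05, 2.73082237e+00]), 'contact_force': array([ 0.39120422,  1.37732504, -0.16453416]), 'ft_torque': array([-0.02498474, -0.06743892,  0.03439294]), 'grip_force': 0.0, 'gripper_width': 1.0016345664060493}
```

```bash
python3 - <<'E'
from h import *
for c in ['scene','side']:
    s=snap(c); np.savez(c+'.npz',**s)
    f=s['frame']
    # orthophoto at z=5mm, 1.5 mm/px ; columns: -y, rows: -x
    X=0.75-np.arange(0,0.55,0.001);Y=0.5-np.arange(0,1.0,0.00125)
    x,y=np.meshgrid(X,Y,indexing='ij')
    P=np.stack([x,y,0*x+0.005,0*x+1],-1)@np.linalg.inv(s['world_from_camera']).T
    K=s['intrinsics']
    u=(K[0,0]*P[...,0]/-P[...,2]+K[0,2]).astype('f');v=(K[1,1]*P[...,1]/P[...,2]+K[1,2]).astype('f')
    cv2.imwrite('pics/ortho_%s.png'%c,cv2.remap(f,u,v,cv2.INTER_LINEAR))
E
```

```text
(no output)
```

View pics/scene1.png

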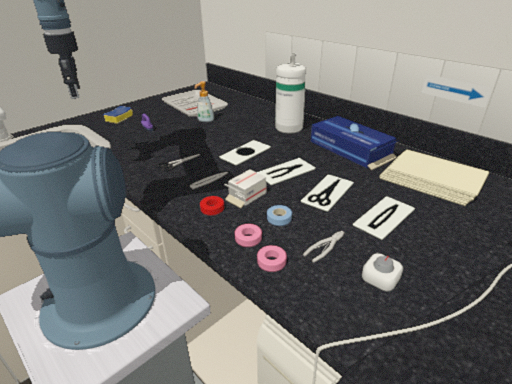

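View pics/ortho_side.png

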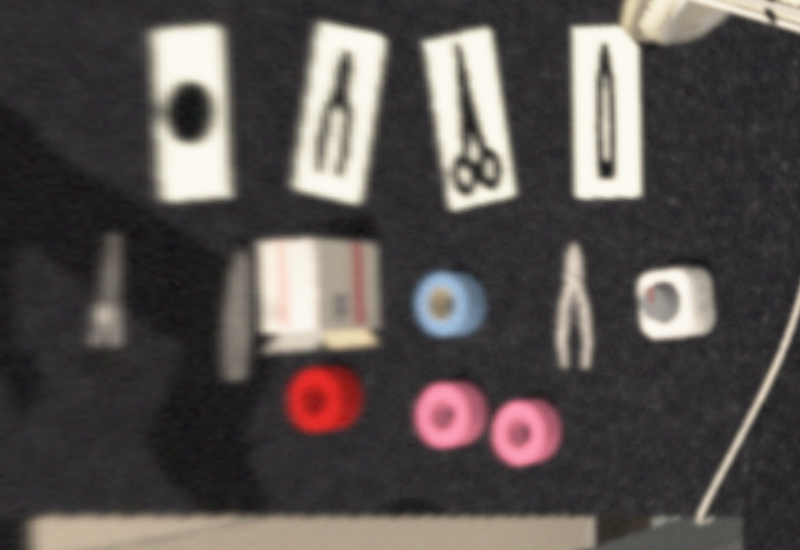

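```bash
cat >> h.py <<'E'
from scipy.spatial.transform import Rotation as Ro
def to(x,y,z,yaw):
    st=arm.read_state();p=st['position'];R=Ro.from_euler('xyz',st['tcp_rot'])
    T=Ro.from_euler('xyz',[np.pi,0,yaw])
    d=R.inv().apply(np.array([x,y,z])-p)/0.04; r=(R.inv()*T).as_rotvec()
    print('row',d.round(3),r.round(3),'rows>=',np.linalg.norm(d)*.8,np.degrees(np.linalg.norm(r))/8.59,'t',st['t'])
E
python3 -c "
from h import *
to(.45,.27,.33,np.pi)"
```

```text
row [-7.619 -3.695 -2.467] [ 0.     0.    -0.411] rows>= 7.055393194270431 2.739929862352186 t 1.2
```

```bash
python3 -m inch '[[[-7.62,-3.7,-2.47,0,0,-0.411,1],[-7.62,-3.7,-2.47,0,0,-0.411,1],[-7.62,-3.7,-2.47,0,0,-0.411,1],[-7.62,-3.7,-2.47,0,0,-0.411,1],[-7.62,-3.7,-2.47,0,0,-0.411,1],[-7.62,-3.7,-2.47,0,0,-0.411,1],[-7.62,-3.7,-2.47,0,0,-0.411,1],[-7.62,-3.7,-2.47,0,0,-0.411,1],[-7.62,-3.7,-2.47,0,0,-0.411,1],[-7.62,-3.7,-2.47,0,0,-0.411,1]]]'
python3 - <<'E'
from h import *
s=snap('wrist','w1.png');np.savez('w1.npz',**s)
print(s['world_from_camera'].round(3))
for n in ['scissors','forceps','pad_tape_roll']:
    for d in arm.find_in('wrist',n)[:3]:
        w=toW(s,d['centre']);print(n,round(d['confidence'],2),w.round(3),np.round(pix(s,w)))
E
```

```text
t: 2.2
position: [0.4492, 0.2704, 0.3297]
tcp_rot: [3.141, -0.001, -3.141]
contact_force: [0.4, 0.1, -0.3]
gripper_width: 0.996
grip_force: 0.0
[[-0.001 -0.954 -0.301  0.372]
 [ 1.    -0.001  0.     0.27 ]
 [-0.    -0.301  0.954  0.473]
 [ 0.     0.     0.     1.   ]]
scissors 0.83 [0.41  0.37  0.008] [328. 115.]
forceps 0.89 [0.422 0.21  0.01 ] [208. 124.]
pad_tape_roll 0.78 [0.629 0.268 0.007] [252. 262.]
```

View pics/w1.png

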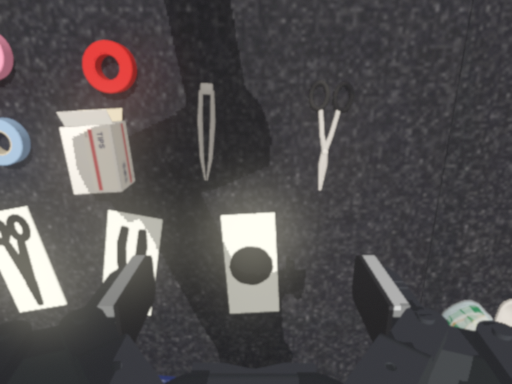

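```bash
python3 -m inch '[[[1,-10,0,0,0,0,1],[1,-10,0,0,0,0,1],[1,-10,0,0,0,0,1],[1,-10,0,0,0,0,1],[1,-10,0,0,0,0,1],[1,-10,0,0,0,0,1],[1,-10,0,0,0,0,1],[1,-10,0,0,0,0,1],[1,-10,0,0,0,0,1],[1,-10,0,0,0,0,1]]]'
cat >> h.py <<'E'
def ortho(s,x0,x1,y0,y1,z,m=0.0005):
    # rows: -x from x1, cols: -y from y1
    x,y=np.meshgrid(np.arange(x1,x0,-m),np.arange(y1,y0,-m),indexing='ij')
    P=np.stack([x,y,0*x+z,0*x+1],-1)@np.linalg.inv(s['world_from_camera']).T
    K=s['intrinsics']
    return cv2.remap(s['frame'],(K[0,0]*P[...,0]/-P[...,2]+K[0,2]).astype('f'),(K[1,1]*P[...,1]/P[...,2]+K[1,2]).astype('f'),cv2.INTER_LINEAR)
def pads(s):
    # pads: big bright quads; silhouette axis
    C=cloud(s);g=s['frame'].min(2)
    m=((g>140)&(C[...,2]<0.02)&(C[...,2]>-.02)).astype('u1')
    cs,_=cv2.findContours(m,cv2.RETR_EXTERNAL,cv2.CHAIN_APPROX_NONE)
    K=s['intrinsics'];A=s['world_from_camera']
    for c in cs:
        if cv2.contourArea(c)<1500: continue
        uv=c[:,0].astype(float);r=np.c_[(uv[:,0]-K[0,2])/K[0,0],-(uv[:,1]-K[1,2])/K[1,1],-np.ones(len(uv))]@A[:3,:3].T
        t=(0.004-A[2,3])/r[:,2];w=A[:3,3]+r*t[:,None]
        (x,y),(a,b),ang=cv2.minAreaRect((w[:,:2]*1000).astype('f'))
        if a<b: a,b,ang=b,a,ang+90
        print('pad',round(x,1),round(y,1),round(a),round(b),'dir',round((ang+90)%180-90,1))
E
python3 - <<'E'
from h import *
s=snap('wrist','w2.png');np.savez('w2.npz',**s)
for n in ['nippers','tape_roll','pad_nippers','pad_scissors','pad_forceps']:
    for d in arm.find_in('wrist',n)[:3]:
        w=toW(s,d['centre']);print(n,round(d['confidence'],2),w.round(3),np.round(pix(s,w)))
pads(s);pads(np.load('w1.npz'))
E
```

```text
t: 3.4
position: [0.4098, -0.1304, 0.3298]
tcp_rot: [3.141, -0.0, 3.14]
contact_force: [-0.1, 0.2, -0.9]
gripper_width: 1.004
grip_force: 0.0
nippers 0.84 [ 0.439 -0.218  0.007] [191. 165.]
tape_roll 0.96 [ 0.314 -0.162  0.015] [228.  69.]
tape_roll 0.9 [ 0.444 -0.071  0.02 ] [297. 171.]
tape_roll 0.74 [ 0.331 -0.073  0.014] [298.  83.]
pad_nippers 0.66 [0.582 0.092 0.005] [399. 256.]
pad_scissors 0.81 [ 0.622 -0.083  0.007] [284. 280.]
pad_forceps 0.78 [ 0.632 -0.255  0.006] [174. 286.]
pad 631.9 249.6 163 62 dir 7.7
pad 637.2 -255.4 172 81 dir 1.0
pad 629.2 -84.6 169 81 dir 10.7
pad 334.8 -67.9 61 60 dir 89.9
pad 316.7 -164.5 60 60 dir -0.1
pad 635.2 266.5 171 82 dir 3.7
pad 612.1 85.1 123 82 dir -11.1
pad 630.7 -83.5 172 84 dir 10.8
```

View pics/w2.png

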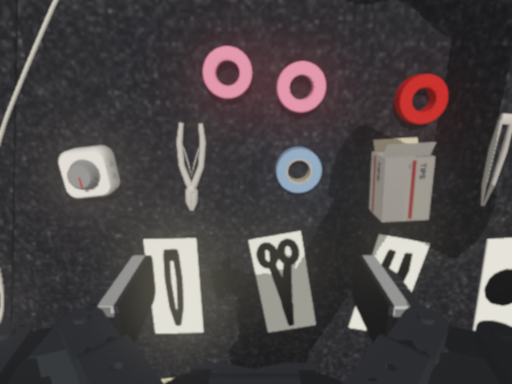

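```bash
python3 - <<'E'
from h import *
pads(np.load('scene.npz'));print();pads(np.load('side.npz'))
w1=np.load('w1.npz');w2=np.load('w2.npz')
out=[]
for nm,s,b,z in [('nip',w2,(.34,.54,-.28,-.16),.007),('for',w1,(.32,.52,.15,.27),.006),('sci',w1,(.32,.54,.30,.42),.005)]:
    o=ortho(s,*b,z);g=o.min(2);g=cv2.GaussianBlur(g,(5,5),0)
    m=(g>95).astype('u1');n,l,st,_=cv2.connectedComponentsWithStats(m);k=1+np.argmax(st[1:,4])
    v,u=np.nonzero(l==k);P=np.c_[b[1]-v*.0005,b[3]-u*.0005]
    c=P.mean(0);e=np.linalg.svd(P-c,full_matrices=False)[2][0];e*=np.sign(e[0]);q=(P-c)@e;f=(P-c)@[-e[1],e[0]]
    mid=c+e*(q.max()+q.min())/2+np.array([-e[1],e[0]])*(f.max()+f.min())/2
    print(nm,'mid',mid.round(4),'len',np.ptp(q).round(4),'wid',np.ptp(f).round(4),'dir',np.degrees(np.arctan2(e[1],e[0])).round(1),'tip',(c+e*q.max()).round(4))
    print([round(t) for t in cv2.minAreaRect((P*1000).astype('f'))[2:][0:1]])
    oo=o.copy();cs=cv2.findContours((l==k).astype('u1'),0,1)[0];cv2.drawContours(oo,cs,-1,(0,255,0),1)
    out.append(cv2.resize(np.vstack([oo,np.zeros((440-len(oo),oo.shape[1],3),'u1')]),None,fx=1.1,fy=1.1))
cv2.imwrite('pics/tools.png',np.hstack(out))
E
```

```text
pad -2.5 -11.4 333 297 dir -90.0

pad 6.1 -24.1 334 299 dir 89.8
nip mid [ 0.4432 -0.2179] len 0.127 wid 0.0413 dir -2.9 tip [ 0.5066 -0.2212]
[90]
for mid [0.4342 0.2056] len 0.1308 wid 0.0237 dir -2.6 tip [0.4996 0.2027]
[89]
sci mid [0.459  0.3677] len 0.1144 wid 0.0307 dir -3.4 tip [0.5161 0.3643]
[90]Traceback (most recent call last):
  File "<stdin>", line 14, in <module>
ValueError: negative dimensions are not allowed
```

```bash
python3 - <<'E'
from h import *
for c in ['side','scene']:
    s=np.load(c+'.npz');b=(.53,.74,-.31,.32);o=ortho(s,*b,.004)
    m=(cv2.GaussianBlur(o,(5,5),0).min(2)>130).astype('u1')
    for k in cv2.findContours(m,0,1)[0]:
        if cv2.contourArea(k)<20000: continue
        P=np.c_[b[1]-k[:,0,1]*.0005,b[3]-k[:,0,0]*.0005]*1000
        (x,y),(a,d),g=cv2.minAreaRect(P.astype('f'))
        if a<d:a,d,g=d,a,g+90
        print(c,round(x,1),round(y,1),round(a),round(d),round((g+90)%180-90,1))
to(.44-.01,-.2175,.13,np.pi+np.radians(-3))
E
```

```text
side 632.1 -85.2 176 89 10.7
side 637.4 263.7 176 94 3.3
side 638.2 78.0 175 92 -10.9
side 645.5 -261.0 189 97 0.0
scene 630.8 -83.4 178 84 10.8
scene 637.5 -254.9 177 83 0.9
scene 636.7 267.7 179 89 3.4
scene 623.4 96.6 209 113 -11.4
row [-0.485 -2.222  5.004] [0.    0.    0.056] rows>= 4.397018713933592 0.3707868630308877 t 3.7
```

```bash
python3 - <<'E'
from h import *
a=np.pi-np.radians(3)
to(.4332,-.2174,.06,a);to(.4332,-.2174,.001,a)
E
```

```text
row [-0.564 -2.22   6.754] [0.    0.    0.056] rows>= 5.7053143047173265 0.3707868630308877 t 3.7
row [-0.564 -2.22   8.229] [0.    0.    0.056] rows>= 6.833367466096859 0.3707868630308877 t 3.7
```

```bash
python3 -m inch '[[[-0.564,-2.22,3,0,0,0.056,1],[-0.564,-2.22,3,0,0,0.056,1],[-0.564,-2.22,4,0,0,0.056,1],[-0.564,-2.22,5,0,0,0.056,1],[-0.564,-2.22,6,0,0,0.056,1],[-0.564,-2.22,6.75,0,0,0.056,1],[-0.564,-2.22,7.5,0,0,0.056,1],[-0.564,-2.22,8,0,0,0.056,1],[-0.564,-2.22,8.22,0,0,0.056,1],[-0.564,-2.22,8.22,0,0,0.056,1]]]' 40
python3 -c "
from h import *
s=snap('wrist','w3.png');to(.4332,-.2174,.001,np.pi-np.radians(3))"
```

```text
t: 4.7
position: [0.4322, -0.2178, 0.0005]
tcp_rot: [3.14, -0.002, 3.087]
contact_force: [-0.3, 0.6, -0.5]
gripper_width: 0.996
grip_force: 0.0
row [-0.004  0.028  0.013] [ 0.    -0.    -0.002] rows>= 0.02514040420612247 0.01540195631526739 t 4.75
```

View pics/w3.png

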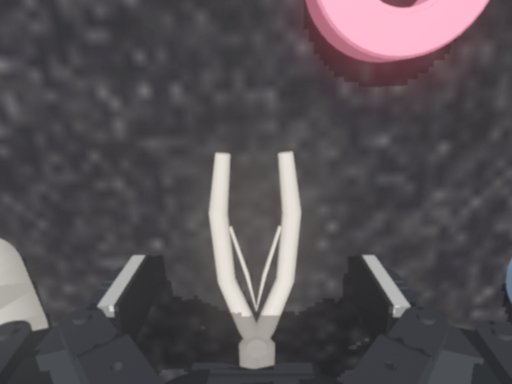

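```bash
python3 - <<'E'
from h import *
s=snap('wrist');
for x in (.3812,.4032,.4232,.4332,.4432): print(x,np.round(pix(s,[x,-.2174,.007])))
E
```

```text
0.3812 [250. 151.]
0.4032 [253. 202.]
0.4232 [255. 245.]
0.4332 [256. 265.]
0.4432 [258. 284.]
```

```bash
python3 -m inch '[[[0.1,0,0,0,0,0,1],[0.1,0,0,0,0,0,-1],[0.1,0,0,0,0,0,-1],[0.1,0,0,0,0,0,-1],[0.1,0,0,0,0,0,-1],[0.1,0,0,0,0,0,-1],[0.1,0,0,0,0,0,-1],[0.1,0,0,0,0,0,-1]]]' 40
python3 -c "
from h import *
to(.6365-.0,.0795,.1,np.pi-np.radians(11))"
```

```text
t: 5.6
position: [0.4289, -0.2188, 0.0019]
tcp_rot: [-3.142, 0.001, 3.086]
contact_force: [-1.4, 1.3, 5.9]
gripper_width: 0.408
grip_force: 38.9
row [-4.768  7.736 -2.449] [0.    0.001 0.136] rows>= 7.528861518224243 0.9096030688180826 t 5.6
```

```bash
python3 -c "
from h import *
to(.6225,.0822,.1,np.pi-np.radians(11))"; python3 -m inch '[[[0,0,-1,0,0,0,-1],[0,0,-2.45,0,0,0,-1],[-4.42,7.81,-2.45,0,0,0.136,-1],[-4.42,7.81,-2.45,0,0,0.136,-1],[-4.42,7.81,-2.45,0,0,0.136,-1],[-4.42,7.81,-2.45,0,0,0.136,-1],[-4.42,7.81,-2.45,0,0,0.136,-1],[-4.42,7.81,-2.45,0,0,0.136,-1],[-4.42,7.81,-2.45,0,0,0.136,-1],[-4.42,7.81,-2.45,0,0,0.136,-1],[-4.42,7.81,-2.45,0,0,0.136,-1]]]'
cat >> h.py <<'E'
def held(s,thr=110,zo=.006,lo=-.075,hi=.0):
    # bright object near TCP, in tool-aligned coords: along=tool -x (forward), lat
    st=arm.read_state();p=st['position'];C=cloud(s)
    R=Ro.from_euler('xyz',st['tcp_rot']).as_matrix();q=(C-p)@R
    m=(s['frame'].min(2)>thr)&(np.abs(q[...,2])<.02)&(-q[...,0]>lo)&(-q[...,0]<hi)&(np.abs(q[...,1])<.035)&(s['z_map']>0)
    Q=np.c_[-q[m][:,0],q[m][:,1]]*1000
    print('n',len(Q),'along',np.percentile(Q[:,0],[1,99]).round(1))
    for a in range(int(lo*1000),int(hi*1000),10):
        k=(Q[:,0]>=a)&(Q[:,0]<a+10)
        if k.sum()>3: print(a,k.sum(),'lat',Q[k,1].min().round(1),Q[k,1].max().round(1))
E
python3 - <<'E'
from h import *
s=snap('wrist','w4.png');held(s);to(.6225,.0822,.1,np.pi-np.radians(11));print(arm.read_state()['grip_force'])
E
```

```text
row [-4.415  7.783 -2.449] [0.    0.001 0.136] rows>= 7.421917484294645 0.9096030688180826 t 5.6
t: 6.7
position: [0.6233, 0.0852, 0.0988]
tcp_rot: [3.141, 0.0, 2.953]
contact_force: [0.1, -1.3, -1.1]
gripper_width: 0.41
grip_force: 40.0
n 1870 along [-46.4  -0.6]
-55 78 lat -16.5 15.7
-45 477 lat -17.8 17.7
-35 384 lat -18.3 19.7
-25 360 lat -19.2 20.8
-15 401 lat -21.7 22.4
-5 170 lat -14.5 18.0
row [-0.013 -0.033 -0.033] [-0.001 -0.001  0.002] rows>= 0.0385121113142414 0.013577934439927702 t 6.75
40.01264296704903
```

View pics/w4.png

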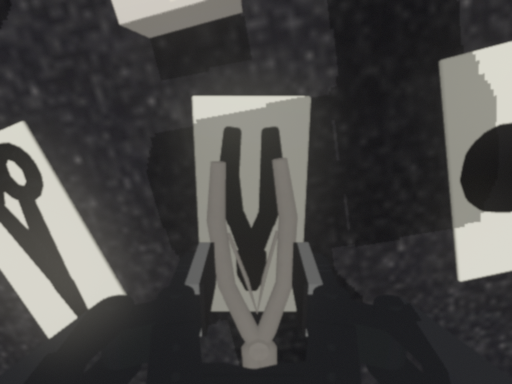

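```bash
cat >> h.py <<'E'
def px2w(s,u,v,z):
    K=s['intrinsics'];A=s['world_from_camera']
    r=A[:3,:3]@np.array([(u-K[0,2])/K[0,0],-(v-K[1,2])/K[1,1],-1]);return (A[:3,3]+r*(z-A[2,3])/r[2])
def rel(s,u,v,z):
    st=arm.read_state();q=Ro.from_euler('xyz',st['tcp_rot']).inv().apply(px2w(s,u,v,z)-st['position']);return (np.array([-q[0],q[1]])*1000).round(1)
E
python3 - <<'E'
from h import *
s=snap('wrist')
print('edge',rel(s,192,96,.004),rel(s,311,96,.004),'tail of nippers',rel(s,217,161,.105),rel(s,280,160,.105),'sil tail',rel(s,231,128,.004),rel(s,270,128,.004))
E
```

```text
edge [-69.7 -40.4] [-69.8  39.2] tail of nippers [-47.5 -14.1] [-48.   11.6] sil tail [-48.6 -14.7] [-48.6  12.1]
```

```bash
python3 -m inch '[[[-0.03,0,1,0,0,0,-1],[-0.03,0,1.9,0,0,0,-1],[-0.03,0,2.2,0,0,0,-1],[-0.03,-0.01,2.3,0,0,0,-1],[-0.03,-0.01,2.3,0,0,0,-1],[-0.03,-0.01,2.3,0,0,0,0.2],[-0.03,-0.01,2.3,0,0,0,1],[-0.03,-0.01,2.3,0,0,0,1],[-0.03,-0.01,2.3,0,0,0,1],[-0.03,-0.01,1,0,0,0,1],[-0.03,-0.01,-1,0,0,0,1],[1,-0.01,-1,0,0,0,1]]]'
python3 - <<'E'
from h import *
s=snap('wrist','w5.png')
a=np.pi-np.radians(3.4)
d=np.array([np.cos(np.radians(-3.4)),np.sin(np.radians(-3.4))]);o=np.array([.5161,.3643])-.075*d
print(o);to(*o,.15,a)
E
```

```text
t: 8.0
position: [0.5913, 0.0896, 0.1427]
tcp_rot: [3.139, 0.011, 2.948]
contact_force: [0.6, -1.0, 1.3]
gripper_width: 1.0
grip_force: 0.0
[0.44123201 0.36874798]
row [ 4.816  6.125 -0.102] [ 0.002  0.007 -0.131] rows>= 6.23401139273683 0.8779410407893657 t 8.05
```

View pics/w5.png

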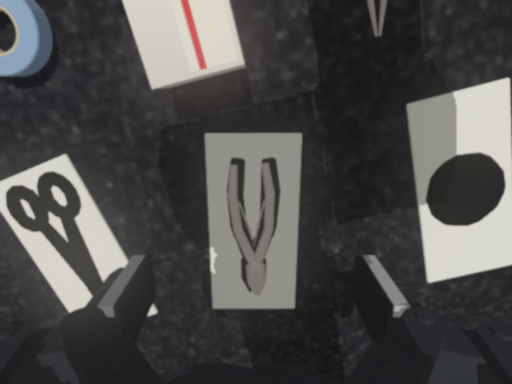

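```bash
python3 -m inch '[[[4.82,6.12,0.6,0,0,-0.131,1],[4.82,6.12,0.6,0,0,-0.131,1],[4.82,6.12,0.6,0,0,-0.131,1],[4.82,6.12,0.6,0,0,-0.131,1],[4.82,6.12,0.6,0,0,-0.131,1],[4.82,6.12,0.6,0,0,-0.131,1],[4.82,6.12,0.6,0,0,-0.131,1],[4.82,6.12,0.6,0,0,-0.131,1],[4.82,6.12,0.6,0,0,-0.131,1]]]'
python3 - <<'E'
from h import *
s=snap('wrist','w6.png');np.savez('w6.npz',**s)
a=np.pi-np.radians(3.4);to(.4412,.3687,.0,a)
E
```

```text
t: 8.95
position: [0.4427, 0.3665, 0.1139]
tcp_rot: [-3.141, 0.0, 3.081]
contact_force: [-0.5, 0.0, 0.9]
gripper_width: 1.003
grip_force: 0.0
row [0.054 0.065 2.851] [-0.001  0.    -0.003] rows>= 2.2820565720717627 0.0203347155681513 t 9.0
```

View pics/w6.png

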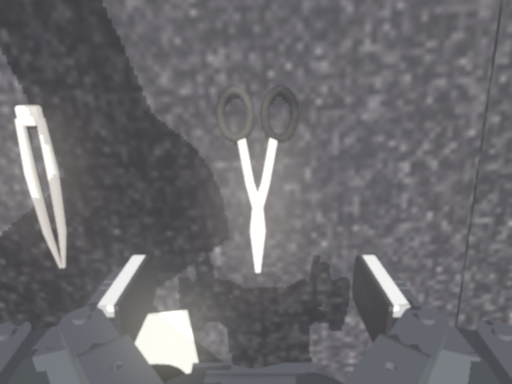

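```bash
python3 - <<'E'
from h import *
s=np.load('w6.npz')
print(rel(s,258,272,.003),rel(s,235,86,.006),rel(s,282,85,.006),rel(s,217,110,.006),rel(s,299,112,.006),'pivot',rel(s,258,200,.006))
E
```

```text
[72.2  4.1] [-77.  -12.9] [-77.7  20. ] [-60.6 -26. ] [-59.3  32.7] pivot [7.2 3.7]
```

```bash
python3 -m inch '[[[0.06,0.09,1,0,0,0,1],[0.06,0.09,2,0,0,0,1],[0.06,0.09,2.6,0,0,0,1],[0.06,0.09,2.81,0,0,0,1],[0.06,0.09,2.81,0,0,0,1],[0.06,0.09,2.81,0,0,0,-1],[0.06,0.09,2.81,0,0,0,-1],[0.06,0.09,2.81,0,0,0,-1],[0.06,0.09,2.81,0,0,0,-1],[0.06,0.09,2.81,0,0,0,-1],[0.06,0.09,2.81,0,0,0,-1],[0.06,0.09,2.81,0,0,0,-1]]]' 40
python3 - <<'E'
from h import *
to(.631,-.0842,.13,np.pi+np.radians(10.8))
to(.44,.368,.13,np.pi-np.radians(3.4))
E
```

```text
t: 10.2
position: [0.4406, 0.3715, 0.0026]
tcp_rot: [3.14, 0.001, 3.081]
contact_force: [-1.0, -0.3, 5.7]
gripper_width: 0.208
grip_force: 38.5
row [ -5.443 -11.081  -3.192] [ 0.001  0.001 -0.249] rows>= 10.20112147912739 1.6607258677476597 t 10.2
row [ 0.007 -0.085 -3.186] [ 0.001  0.001 -0.001] rows>= 2.549853927482438 0.013365346255461952 t 10.2
```

```bash
python3 -m inch '[[[0,0,-1,0,0,0,-1],[0,0,-2.2,0,0,0,-1],[-5.44,-11.08,-2.4,0,0,-0.249,-1],[-5.44,-11.08,-2.4,0,0,-0.249,-1],[-5.44,-11.08,-2.4,0,0,-0.249,-1],[-5.44,-11.08,-2.4,0,0,-0.249,-1],[-5.44,-11.08,-2.4,0,0,-0.249,-1],[-5.44,-11.08,-2.4,0,0,-0.249,-1],[-5.44,-11.08,-2.4,0,0,-0.249,-1],[-5.44,-11.08,-2.4,0,0,-0.249,-1],[-5.44,-11.08,-2.4,0,0,-0.249,-1],[-5.44,-11.08,-2.4,0,0,-0.249,-1]]]'
python3 - <<'E'
from h import *
s=snap('wrist','w7.png');np.savez('w7.npz',**s)
to(.631,-.0842,.1,np.pi+np.radians(10.8))
E
```

```text
t: 11.4
position: [0.6308, -0.0868, 0.0974]
tcp_rot: [3.141, -0.0, -2.954]
contact_force: [1.1, 0.1, -2.1]
gripper_width: 0.208
grip_force: 38.4
row [ 0.026  0.27  -0.062] [-0.007  0.003 -0.007] rows>= 0.22234053156285347 0.06955117410131315 t 11.45
```

View pics/w7.png

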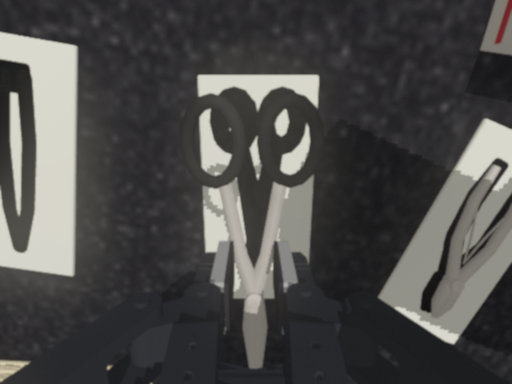

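```bash
python3 - <<'E'
from h import *
to(.631,-.0842,.1,np.pi+np.radians(10.8))
s=snap('wrist')
to(.631,-.0842,.1,np.pi+np.radians(10.8))
def r(u,v,z): return rel(s,u,v,z)
f=s['frame'];w=np.load('w7.npz')['frame'];print(np.abs(f.astype(int)-w).mean())
cv2.imwrite('pics/w8.png',f)
print('edge',r(198,75,.004),r(319,75,.004),'scis',r(182,135,.104),r(322,138,.104),'tail',r(208,95,.104),r(294,93,.104))
E
```

```text
row [ 0.026  0.27  -0.062] [-0.007  0.003 -0.007] rows>= 0.22234053156285347 0.06955117410131315 t 11.45
row [ 0.014  0.171 -0.065] [-0.003  0.002 -0.007] rows>= 0.14653962106464868 0.054347534479492164 t 11.5
21.828876071506077
edge [-83.1 -40.7] [-83.1  38.3] scis [-58.1 -32.5] [-57.   23.2] tail [-73.4 -21.5] [-74.2  11.5]
```

View pics/w8.png

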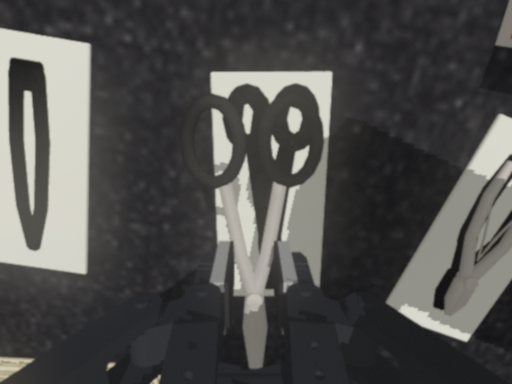

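```bash
python3 -m inch '[[[0,0,0,0,0,0,-1],[0,0,0,0,0,0,-1],[0,0,0,0,0,0,-1]]]'
cat >> h.py <<'E'
def padedge(s,guess,L=.17,W=.08):
    # refine pad pose (centre x,y, dir deg) by maximizing brightness contrast inside border vs outside
    from scipy.optimize import minimize
    g=cv2.GaussianBlur(s['frame'],(3,3),0).min(2).astype('f');A=np.linalg.inv(s['world_from_camera']);K=s['intrinsics']
    t=np.linspace(-1,1,80)
    def ring(k): 
        return np.r_[np.c_[-L/2-k+0*t,t*W/2*.9],np.c_[np.clip(t*L/2*.95,-1,0.0),W/2+k+0*t],np.c_[np.clip(t*L/2*.95,-1,0.0),-W/2-k+0*t]]
    def val(p,k):
        r=ring(k);c,sn=np.cos(np.radians(p[2])),np.sin(np.radians(p[2]))
        P=np.c_[p[0]+c*r[:,0]-sn*r[:,1],p[1]+sn*r[:,0]+c*r[:,1],0*r[:,0]+.004,0*r[:,0]+1]@A.T
        return cv2.remap(g,(K[0,0]*P[:,0]/-P[:,2]+K[0,2]).astype('f'),(K[1,1]*P[:,1]/P[:,2]+K[1,2]).astype('f'),1).mean()
    f=lambda p:val(p,.002)+val(p,.004)-val(p,-.002)-val(p,-.004)
    b=None
    for dx in np.arange(-.006,.0061,.002):
        for dy in np.arange(-.006,.0061,.002):
            for da in (-2,0,2):
                p=np.array(guess)+[dx,dy,da]
                if b is None or f(p)<b[0]: b=(f(p),p)
    r=minimize(f,b[1],method='Nelder-Mead',options=dict(initial_simplex=b[1]+np.array([[0,0,0],[.002,0,0],[0,.002,0],[0,0,2]])))
    print('padfit',r.x.round(4),r.fun.round(1));return r.x
E
python3 - <<'E'
from h import *
to(.631,-.0842,.1,np.pi+np.radians(10.8))
s=snap('wrist','w9.png')
to(.631,-.0842,.1,np.pi+np.radians(10.8))
def r(u,v,z): return rel(s,u,v,z)
print('scis',r(182,135,.104),r(322,138,.104),'tail',r(208,95,.104),r(294,93,.104),'tip',r(256,367,.1025),'piv',r(254,300,.104))
padedge(s,(.631,-.0842,10.8))
E
```

```text
t: 11.8
position: [0.6296, -0.083, 0.0973]
tcp_rot: [3.141, -0.001, -2.951]
contact_force: [0.2, -0.0, -0.9]
gripper_width: 0.205
grip_force: 38.4
row [-0.028 -0.036 -0.067] [ 0.001 -0.001  0.002] rows>= 0.06488354169362463 0.013758797567960855 t 11.8
row [-0.024 -0.035 -0.062] [ 0.001 -0.001  0.002] rows>= 0.06029070951570559 0.01306361170907253 t 11.85
scis [-58.8 -28.4] [-57.6  27.2] tail [-74.1 -17.5] [-74.8  15.4] tip [57.8  1.2] piv [17.5  0.2]
padfit [ 0.6312 -0.0844 10.4493] -226.5
```

```bash
python3 -m inch '[[[-0.025,-0.035,1,0,0,0,-1],[-0.025,-0.035,1.9,0,0,0,-1],[-0.025,-0.035,2.2,0,0,0,-1],[-0.025,-0.035,2.27,0,0,0,-1],[-0.025,-0.035,2.27,0,0,0,-1],[-0.025,-0.035,2.27,0,0,0,-0.3],[-0.025,-0.035,2.27,0,0,0,1],[-0.025,-0.035,2.27,0,0,0,1],[-0.025,-0.035,2.27,0,0,0,1],[-0.025,-0.035,1,0,0,0,1],[0.5,-0.035,-1,0,0,0,1],[1,-0.035,-1,0,0,0,1]]]'
python3 - <<'E'
from h import *
s=snap('wrist','w10.png')
d=np.radians(-2.6);o=np.array([.4342,.2056])
to(*o,.12,np.pi+d)
E
```

```text
t: 13.05
position: [0.5942, -0.0939, 0.1412]
tcp_rot: [-3.139, 0.006, -2.952]
contact_force: [0.2, -0.5, 1.0]
gripper_width: 1.003
grip_force: 0.0
row [2.459 8.121 0.597] [-0.004  0.007  0.233] rows>= 6.804852527075186 1.5554686156144546 t 13.1
```

View pics/w10.png

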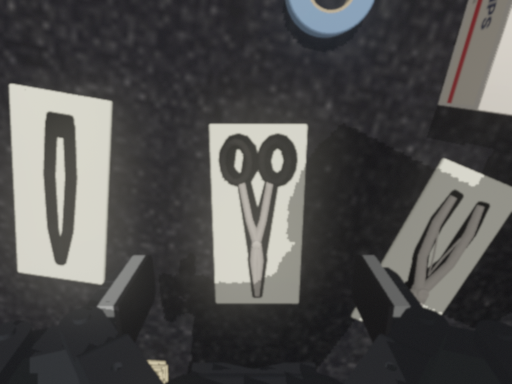

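```bash
python3 -m inch '[[[2.46,8.12,0.6,0,0,0.233,1],[2.46,8.12,0.6,0,0,0.233,1],[2.46,8.12,0.6,0,0,0.233,1],[2.46,8.12,0.6,0,0,0.233,1],[2.46,8.12,0.6,0,0,0.233,1],[2.46,8.12,0.6,0,0,0.233,1],[2.46,8.12,0.6,0,0,0.233,0.2],[2.46,8.12,0.6,0,0,0.233,0.2],[2.46,8.12,0.6,0,0,0.233,0.2],[2.46,8.12,0.6,0,0,0.233,0.2],[2.46,8.12,0.6,0,0,0.233,0.2]]]'
python3 - <<'E'
from h import *
w=np.load('w1.npz');C=cloud(w)
for x in (.36,.4,.42,.44,.46,.48,.5):
    m=(np.abs(C[...,0]-x)<.006)&(C[...,2]>.025)&(C[...,2]<.08)&(C[...,1]>-.05)&(C[...,1]<.2)
    if m.any(): print(x,C[m][:,1].max().round(3),C[m][:,2].max().round(3))
s=snap('wrist','w11.png');np.savez('w11.npz',**s)
held(s,thr=90,lo=-.07,hi=.03)
to(.4342,.2056,.002,np.pi-np.radians(2.6))
E
```

```text
t: 14.2
position: [0.4349, 0.2061, 0.1137]
tcp_rot: [-3.142, 0.001, 3.095]
contact_force: [0.0, -1.5, 0.4]
gripper_width: 0.6
grip_force: 0.0
0.4 0.095 0.055
0.42 0.098 0.055
0.44 0.099 0.056
0.46 0.1 0.055
0.48 0.101 0.055
0.5 0.102 0.056
n 379 along [-12.1  -7.1]
-20 358 lat -32.7 32.2
-10 21 lat -34.8 34.5
row [ 0.018 -0.015  2.792] [ 0.     0.001 -0.002] rows>= 2.233866386875464 0.012110936908019312 t 14.25
```

View pics/w11.png

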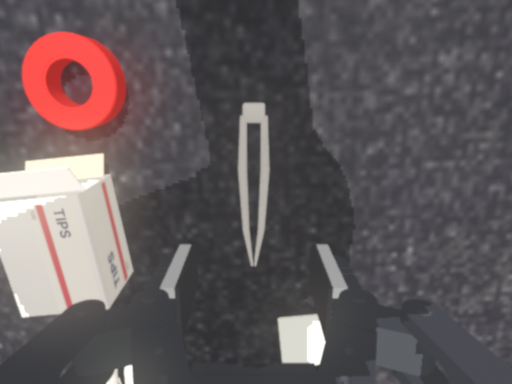

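```bash
python3 - <<'E'
from h import *
s=np.load('w11.npz')
print('tip',rel(s,254,266,.004),'tail',rel(s,254,102,.005),rel(s,238,175,.008),rel(s,270,175,.008))
E
```

```text
tip [66.3  0.2] tail [-65.7   0.1] [-12.8 -11.8] [-12.8  12.2]
```

Well centred; descend and grip.

```bash
python3 -m inch '[[[0,0,1,0,0,0,0.2],[0,0,2,0,0,0,0.2],[0,0,2.6,0,0,0,0.2],[0,0,2.77,0,0,0,0.2],[0,0,2.77,0,0,0,0.2],[0,0,2.77,0,0,0,-1],[0,0,2.77,0,0,0,-1],[0,0,2.77,0,0,0,-1],[0,0,2.77,0,0,0,-1],[0,0,2.77,0,0,0,-1]]]' 30
python3 - <<'E'
from h import *
to(.6373,-.2552,.1,np.pi+np.radians(1))
E
```

```text
t: 15.25
position: [0.4357, 0.2076, 0.0043]
tcp_rot: [3.141, 0.004, 3.097]
contact_force: [-1.3, -1.6, 7.6]
gripper_width: 0.231
grip_force: 29.7
row [ -5.562 -11.331  -2.382] [ 0.001  0.004 -0.062] rows>= 10.276028719369075 0.4158572797667999 t 15.25
```

```bash
python3 -m inch '[[[0,0,-1,0,0,0,-1],[0,0,-2.2,0,0,0,-1],[-5.56,-11.33,-2.38,0,0,-0.062,-1],[-5.56,-11.33,-2.38,0,0,-0.062,-1],[-5.56,-11.33,-2.38,0,0,-0.062,-1],[-5.56,-11.33,-2.38,0,0,-0.062,-1],[-5.56,-11.33,-2.38,0,0,-0.062,-1],[-5.56,-11.33,-2.38,0,0,-0.062,-1],[-5.56,-11.33,-2.38,0,0,-0.062,-1],[-5.56,-11.33,-2.38,0,0,-0.062,-1],[-5.56,-11.33,-2.38,0,0,-0.062,-1],[-5.56,-11.33,-2.38,0,0,-0.062,-1]]]'
python3 -m inch '[[[0,0,0,0,0,0,-1],[0,0,0,0,0,0,-1],[0,0,0,0,0,0,-1],[0,0,0,0,0,0,-1]]]'
python3 - <<'E'
from h import *
s=snap('wrist','w12.png');np.savez('w12.npz',**s)
p=padedge(s,(.6373,-.2552,1))
to(p[0],p[1],.0083,np.pi+np.radians(p[2]))
E
```

```text
t: 16.45
position: [0.6345, -0.2529, 0.0983]
tcp_rot: [3.142, 0.001, -3.124]
contact_force: [1.1, 0.4, -0.5]
gripper_width: 0.229
grip_force: 29.2
t: 16.85
position: [0.6334, -0.2493, 0.0981]
tcp_rot: [3.141, -0.001, -3.123]
contact_force: [-0.2, 0.2, -0.0]
gripper_width: 0.231
grip_force: 29.3
padfit [ 0.6378 -0.2556  0.7749] -265.1
row [-0.106 -0.158  2.249] [ 0.    -0.     0.005] rows>= 1.8053425052008376 0.036415247397085126 t 16.9
```

View pics/w12.png

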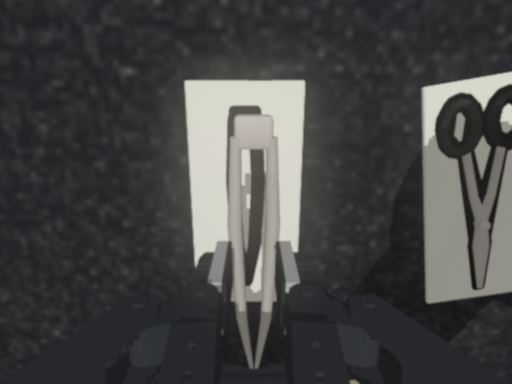

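```bash
python3 - <<'E'
from h import *
s=np.load('w12.npz')
print(rel(s,254,114,.1),rel(s,230,200,.101),rel(s,278,200,.101), 'sil',rel(s,230,107,.004),rel(s,262,107,.004))
E
```

```text
[-66.5   0.1] [-30.2 -10.3] [-30.2  10.5] sil [-63.3 -15.9] [-63.3   5.6]
```

```bash
python3 -m inch '[[[-0.135,-0.147,1,0,0,0,-1],[-0.135,-0.147,1.9,0,0,0,-1],[-0.135,-0.147,2.15,0,0,0,-1],[-0.135,-0.147,2.25,0,0,0,-1],[-0.135,-0.147,2.25,0,0,0,-1],[-0.135,-0.147,2.25,0,0,0,-0.3],[-0.135,-0.147,2.25,0,0,0,0.5],[-0.135,-0.147,2.25,0,0,0,1],[-0.135,-0.147,2.25,0,0,0,1],[-0.135,-0.147,1,0,0,0,1],[0.5,-0.147,-1,0,0,0,1],[1,-0.147,-1,0,0,0,1]]]'
python3 - <<'E'
from h import *
s=snap('wrist','w13.png')
w=np.load('w2.npz')
for n,S in (('w2',w),('now',s)):
    f=cv2.cvtColor(S['frame'],cv2.COLOR_BGR2HSV);C=cloud(S)
    m=((f[...,0]>95)&(f[...,0]<125)&(f[...,1]>60)&(abs(C[...,2]-.019)<.01)&(C[...,0]<.55)&(C[...,0]>.3)&(C[...,1]<.0)).astype('u1')
    if m.sum()<50: continue
    P=C[m>0];print(n,len(P),cv2.minEnclosingCircle((P[:,:2]*1000).astype('f')),np.median(P[:,2]))
to(.445,-.073,.12,np.pi)
E
```

```text
t: 18.1
position: [0.5964, -0.2584, 0.1413]
tcp_rot: [-3.139, 0.005, -3.123]
contact_force: [1.1, -0.9, 0.5]
gripper_width: 1.001
grip_force: 0.0
w2 366 ((444.726318359375, -68.5662612915039), 31.271265029907227) 0.018929567764131433
now 474 ((467.3725891113281, -84.77384185791016), 13.571309089660645) 0.01743161792051967
row [3.632 4.73  0.622] [-0.006  0.006  0.016] rows>= 4.796657240516368 0.12228106700028324 t 18.15
```

View pics/w13.png

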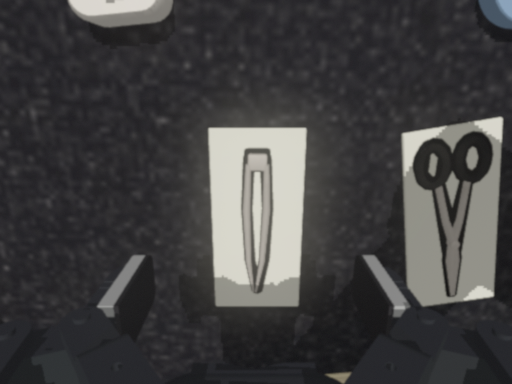

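```bash
python3 -m inch '[[[3.63,4.73,0.6,0,0,0.016,1],[3.63,4.73,0.6,0,0,0.016,1],[3.63,4.73,0.6,0,0,0.016,1],[3.63,4.73,0.6,0,0,0.016,1],[3.63,4.73,0.6,0,0,0.016,1],[3.63,4.73,0.6,0,0,0.016,1],[3.63,4.73,0.6,0,0,0.016,1],[3.63,4.73,0.6,0,0,0.016,1],[3.63,4.73,0.6,0,0,0.016,1],[3.63,4.73,0.6,0,0,0.016,1]]]'
python3 - <<'E'
from h import *
w=np.load('w2.npz');C=cloud(w)
m=(C[...,2]>.025)&(C[...,2]<.06)&(C[...,1]>-.06)&(C[...,1]<.15)&(C[...,0]>.38)&(C[...,0]<.53)
print('carton',C[m].min(0),C[m].max(0))
s=snap('wrist','w14.png');f=cv2.cvtColor(s['frame'],cv2.COLOR_BGR2HSV);C=cloud(s)
m=((f[...,0]>95)&(f[...,0]<125)&(f[...,1]>60)&(abs(C[...,2]-.017)<.006)&(abs(C[...,0]-.445)<.06)&(abs(C[...,1]+.07)<.06)).astype('u1')
P=C[m>0];v,u=np.nonzero(m);print(len(P),P.min(0),P.max(0),cv2.minEnclosingCircle((P[:,:2]*1000).astype('f')),u.min(),u.max(),v.min(),v.max())
to(.445,-.069,.006,np.pi)
E
```

```text
t: 19.15
position: [0.4467, -0.0719, 0.1141]
tcp_rot: [-3.141, 0.001, -3.142]
contact_force: [0.2, 0.1, -0.2]
gripper_width: 1.0
grip_force: 0.0
carton [0.39979174 0.03348194 0.02504674] [0.50611503 0.10004994 0.05573936]
21 [ 0.41493124 -0.09226903  0.0116444 ] [ 0.47551629 -0.0379363   0.01936997] ((444.9305114746094, -68.43538665771484), 31.21925926208496) 226 300 151 231
row [0.038 0.069 2.7  ] [-0.     0.001  0.   ] rows>= 2.1606211682063283 0.004811477729004153 t 19.2
```

```bash
python3 -m inch '[[[0.04,0.08,1,0,0,0,1],[0.04,0.08,2,0,0,0,1],[0.04,0.08,2.6,0,0,0,1],[0.04,0.08,2.82,0,0,0,1],[0.04,0.08,2.82,0,0,0,1],[0.04,0.08,2.82,0,0,0,-1],[0.04,0.08,2.82,0,0,0,-1],[0.04,0.08,2.82,0,0,0,-1],[0.04,0.08,2.82,0,0,0,-1],[0.04,0.08,2.82,0,0,0,-1]]]' 40
python3 - <<'E'
from h import *
to(.6365,.2665,.13,np.pi+np.radians(3.5))
E
```

```text
t: 20.2
position: [0.4457, -0.0684, 0.003]
tcp_rot: [-3.14, 0.004, -3.14]
contact_force: [-2.1, 0.0, 4.8]
gripper_width: 0.686
grip_force: 42.3
row [-4.791  8.362 -3.167] [-0.001  0.003 -0.06 ] rows>= 8.115780765842628 0.4004634664304369 t 20.2
```

```bash
python3 -m inch '[[[0,0,-1,0,0,0,-1],[0,0,-2.2,0,0,0,-1],[0,0,-3.1,0,0,0,-1],[-4.79,8.36,-3.1,0,0,-0.06,-1],[-4.79,8.36,-3.1,0,0,-0.06,-1],[-4.79,8.36,-3.1,0,0,-0.06,-1],[-4.79,8.36,-3.1,0,0,-0.06,-1],[-4.79,8.36,-3.1,0,0,-0.06,-1],[-4.79,8.36,-3.1,0,0,-0.06,-1],[-4.79,8.36,-3.1,0,0,-0.06,-1],[-4.79,8.36,-3.1,0,0,-0.06,-1],[-4.79,8.36,-3.1,0,0,-0.06,-1]]]'
python3 -m inch '[[[0,0,0,0,0,0,-1],[0,0,0,0,0,0,-1],[0,0,0,0,0,0,-1],[0,0,0,0,0,0,-1],[0,0,0,0,0,0,-1]]]'
python3 - <<'E'
from h import *
s=snap('wrist','w15.png');np.savez('w15.npz',**s)
p=padedge(s,(.6365,.2665,3.5))
to(p[0],p[1],.0075,np.pi+np.radians(p[2]))
# held tape in tool frame
st=arm.read_state();f=cv2.cvtColor(s['frame'],cv2.COLOR_BGR2HSV);C=cloud(s)
q=(C-st['position'])@Ro.from_euler('xyz',st['tcp_rot']).as_matrix()
m=(f[...,0]>95)&(f[...,0]<125)&(f[...,1]>60)&(abs(q[...,2]+.016)<.008)&(np.linalg.norm(q[...,:2],axis=-1)<.06)
P=q[m]*1000;print(len(P),P.min(0),P.max(0))
E
```

```text
t: 21.4
position: [0.637, 0.2715, 0.1254]
tcp_rot: [3.139, 0.003, -3.076]
contact_force: [-0.1, -0.8, -1.7]
gripper_width: 0.688
grip_force: 45.0
t: 21.9
position: [0.635, 0.266, 0.1255]
tcp_rot: [3.142, 0.0, -3.081]
contact_force: [-0.2, -0.8, -1.5]
gripper_width: 0.687
grip_force: 45.0
padfit [0.6376 0.2664 2.9867] -235.1
row [-6.300e-02  1.000e-03  2.949e+00] [0.    0.    0.008] rows>= 2.3598390068266557 0.05510224352858705 t 21.95
1498 [-30.02933633 -29.95211604 -18.17790115] [26.47854807 29.19023338 -8.06347427]
```

```bash
python3 - <<'E'
from h import *
s=np.load('w15.npz');st=arm.read_state();f=cv2.cvtColor(s['frame'],cv2.COLOR_BGR2HSV);C=cloud(s)
q=(C-st['position'])@Ro.from_euler('xyz',st['tcp_rot']).as_matrix()*1000
near=(np.linalg.norm(q[...,:2],axis=-1)<60)&(q[...,2]>-40)&(q[...,2]<10)
# rear rim: per lateral band, largest tool x of near object (any colour) at top
for y in range(-20,21,10):
    m=near&(abs(q[...,1]-y)<2)&(f[...,0]>90)&(f[...,0]<130)&(f[...,1]>35)
    P=q[m]; print(y,len(P),P[P[:,0].argmax()].round(1),P[P[:,0].argmin()].round(1),'top z',np.percentile(P[:,2],5).round(1))
E
```

```text
-20 1017 [ 26.3 -18.1 -13.2] [-23.6 -20.3 -14.6] top z -17.2
-10 710 [ 31.1  -9.  -13.3] [-28.7  -8.7 -15.6] top z -17.2
0 657 [32.2 -1.  -4.9] [-29.9   1.2 -15.4] top z -17.1
10 704 [30.9  8.  -3.9] [-29.2   8.5 -14.9] top z -17.2
20 998 [25.8 18.1 -7.3] [-23.9  19.6 -14.1] top z -17.2
```

```bash
python3 -m inch '[[[-0.085,0,1,0,0,0,-1],[-0.085,0,2,0,0,0,-1],[-0.085,0,2.7,0,0,0,-1],[-0.085,0,2.92,0,0,0,-1],[-0.085,0,2.96,0,0,0,-1],[-0.085,0,2.96,0,0,0,-1],[-0.085,0,2.96,0,0,0,0.6],[-0.085,0,2.96,0,0,0,1],[-0.085,0,2.96,0,0,0,1],[-0.085,0,2.96,0,0,0,1],[-0.085,0,1,0,0,0,1],[0.5,0,-0.3,0,0,0,1]]]'
python3 -m inch '[[[2.5,0,-3,0,0,0,1],[2.5,0,-3,0,0,0,1],[2.5,0,-3,0,0,0,1],[2.5,0,-3,0,0,0,1],[2.5,0,-3,0,0,0,1],[2.5,0,-3,0,0,0,1],[2.5,0,-3,0,0,0,1],[2.5,0,-3,0,0,0,1]]]'
python3 - <<'E'
from h import *
s=snap('wrist','w16.png');C=cloud(s);pads(s)
f=cv2.cvtColor(s['frame'],cv2.COLOR_BGR2HSV)
m=(f[...,0]>95)&(f[...,0]<125)&(f[...,1]>60)&(abs(C[...,2]-.02)<.008)&(abs(C[...,0]-.637)<.06)&(abs(C[...,1]-.266)<.06)
P=C[m];print(len(P),cv2.minEnclosingCircle((P[:,:2]*1000).astype('f')),P[:,2].max())
padedge(s,(.637,.2665,3.3))
s=snap('side');
for n in ('tape_roll','nippers','timer','carton_small'):
    for d in arm.find_in('side',n)[:2]: print(n,d['confidence'],toW(s,d['centre']).round(3))
E
```

```text
t: 23.15
position: [0.6242, 0.2656, 0.104]
tcp_rot: [-3.141, -0.003, -3.081]
contact_force: [1.7, 1.3, 0.7]
gripper_width: 1.001
grip_force: 0.0
t: 23.95
position: [0.5247, 0.2597, 0.2228]
tcp_rot: [-3.141, -0.003, -3.081]
contact_force: [0.4, -0.8, -0.3]
gripper_width: 0.998
grip_force: 0.0
pad 612.8 264.7 122 80 dir 3.5
pad 634.4 67.9 171 55 dir -11.1
95 ((656.6710205078125, 270.23565673828125), 20.71915626525879) 0.025360177227709446
padfit [0.6363 0.2664 3.2154] -222.9
tape_roll 0.81 [ 0.319 -0.175  0.019]
tape_roll 0.73 [ 0.636 -0.259  0.009]
nippers 0.46 [0.64  0.068 0.013]
timer 0.74 [ 0.446 -0.37   0.028]
carton_small 0.75 [0.455 0.041 0.043]
carton_small 0.33 [0.612 0.253 0.002]
```

```bash
python3 - <<'E'
from h import *
for c in ('wrist','side'):
    s=snap(c);C=cloud(s)
    m=(C[...,2]>.017)&(C[...,2]<.03)&(abs(C[...,0]-.637)<.055)&(abs(C[...,1]-.266)<.05)
    P=C[m];print(c,len(P),P.min(0).round(4),P.max(0).round(4),s['frame'][m].mean(0).round(),cv2.minEnclosingCircle((P[:,:2]*1000).astype('f')))
    # black ring visible per side on pad
s=snap('wrist');o=ortho(s,.585,.69,.215,.32,.004,.001);g=o.min(2)
for r in g[::6]: print(''.join('#' if x<50 else '.' if x>120 else '+' for x in r[::3]))
E
```

```text
wrist 1742 [0.6068 0.2367 0.017 ] [0.6687 0.2978 0.0256] [172. 157. 141.] ((637.8840942382812, 267.00128173828125), 31.354412078857422)
side 103 [0.6083 0.2319 0.017 ] [0.6679 0.2984 0.0259] [181. 165. 148.] ((638.0715942382812, 266.1225891113281), 34.25788879394531)
###+..........................+#####
####...........................+####
###++.........++++++++.........+####
####+......++.....+............+++##
####+..........................+++##
###++...............+..........++###
+++++........++++++++++........+++##
+++++........++++++++++........++++#
+++++........++++++++++.....+..+++++
+++++..........++++++.......+...++++
+++++...+..................++...++++
+++++...+++...............++....++++
+++++.....+++..........++++.....++++
+++++......+++++.....++++.......++++
++++++.........+++++++...........+++
++++++...........................+++
++++++...........................+++
++++++...........................+++
```

```bash
python3 -c "
from plant import arm
print(arm.finish_job())"
```

```text
the job is handed in; nothing more can be done
None
```

I put the nippers, scissors, forceps and tape roll, in that order, each on its own outline, left the timer and carton where they stood, and handed the job in at about 24 s; I checked the first three by picture and the tape roll by depth (within about 2 mm of its pad centre).

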